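# Collect the first-off samples from the press's catch box

### The arm

A 7-joint arm with a two-finger parallel gripper is mounted at the origin on the work surface. World frame = base frame: x ahead of the robot, y to its left, z up, the work surface at z = 0. Lengths are in mm, angles in degrees, forces in N, time in s.
With the tool pointing down it reaches from about 400 to 850 mm from the base axis. Payload 10.4 kg.
Tool frame: the origin (TCP) lies midway between the tips of the shut fingers; the grasp point (between the pads) lies manip.grasp_offset behind it (manip.grasp_offset is the distance from the TCP to the grasp point, in mm); y points along the fingers, z is the direction in which the jaws open and shut, and the axes are right-handed (so a half turn about y gives the same grasp; the last joint's range is limited). The gripper opens to 87 mm and grips with 3 to 60 N. Pads are 19 mm wide; open, the fingers measure 117 mm over their backs; the gripper's body (75 mm by 190 mm) begins 51 mm behind the grasp point.
Start: joints at [-1.295, 19.034, -3.707, 83.658, 1.238, 77.344, -5.071], TCP at [625.022, 0.018, 222.576] pointing down, gripper open.
Joint ranges: [-148.97, 148.97], [-28.65, 121.19], [-84.17, 76.75], [9.2, 138.47], [-72.65, 252.65], [3.7, 117.97], [-149.18, 149.18]. Speed limits (degrees/s): [127.2, 127.2, 159.86, 159.86, 180, 180, 180].

### API

Orientations are given as [roll, pitch, yaw] about the fixed x, y, z axes, in that order (R = Rz(yaw) Ry(pitch) Rx(roll)).
In Python, from plant import readout, get_image, get_calibration, manip gives the robot as it stands.
- The arm moves only by the tool apply_moves, never from a script. Its argument "increments" is a list of rows, each an object with "grip": the gripper's target within -1 to 1 (fully open at 1, half-way at 0, shut at -1); "offset": the shift along the tool's x, y, z in m, a list of three; "spin": the turn about the tool's y in degrees. In form: [{"grip": grip, "offset": [x, y, z], "spin": spin}, ...]. A call has 1 to 12 rows; each row is the pose to reach, as a shift and turn from the pose measured when the call began, along the tool's axes at that moment; what a row does not reach only later rows make up. A row lasts 1/8 s, in which the tool goes at most 62.5 mm and 10.7 degrees, less where a joint would pass 70% of its speed; a pose out of reach is approached as far as the arm can. A call with a gripper value outside its range is refused whole. The fingers move at their own pace and stop on an object; the grip force is fixed at half the most. Time passes only in rows, so rows that repeat a pose let the fingers close. It gives the time, the measured TCP pose, the force and the opening at its end, in the units of the state.
- readout.get_obs(): the state, without advancing time (a new reading comes with each control period).
- get_image(name): name is "scene" or "side" or "wrist"; returns the picture (384x512x3 uint8, red, green, blue); there is no depth.
- get_calibration(name): a dict with "fx", "fy", "cx", "cy" (pixels), "view" (4x4, takes a point from world to camera coordinates); the wrist camera has in their place "mount" (4x4, takes a point from camera to tool coordinates, whose origin is the TCP and whose axes are the tool frame's). Camera axes: x right, y up, looking along -z (the intrinsics and any distortion apply to the point x, -y, -z); pixel columns grow to the right and rows downward; lengths in mm; the calibration is good to about 2 mm. A picture is of the moment at which its call begins: read the wrist's pose just before it. get_calibration takes no time and is no camera call.
- manip.close_job(): hands the job in, once; it reports no verdict.
The state is a dict: "time": time; "joints": joint angles; "joint_velocities": joint speeds; "joint_efforts": joint torques, N m; "eef_pos": TCP position; "tool_rot": TCP orientation; "ft_force": force on the tool from outside, world axes, zero at the start; "torque": the same for the moment, N m; "finger_gap": finger opening in mm.
Only numpy, scipy, OpenCV 4.12 (cv2) and the standard library are available. Lean on these libraries where they do the work, as an engineer would, in place of code of your own. Each camera call takes 0.05 s, during which the arm holds its last target. There are 200 camera calls.

### The job

Take the first-off samples at the press outfeed. The diverter has been sticking, so before opening the box work its red lever through its whole travel, first right up to the stop on the box side and then right over to the stop on the bin side, and leave it there; then swivel the catch box's cover plate fully aside, put every steel cap from the box into the blue inspection tray, one to a pocket and lying flat on its floor, either way up, and swivel the cover fully back over the port. Leave the brass master cap in its pocket and the other things on the bench as they are.

Things in the scene. Friction and masses are not known exactly. Their poses are not given: they have to be found in the camera images.
- catchbox: cream steel sample catch box fixed to the bench at the foot of a press's chute. Origin on the bench under the pit's centre, x away from the robot, y left (mm below are in this frame). Pit open on top, x -72 to 72, y -88 to 88, flat floor 50 above the bench; deck round it 88 above, x -83 to 83, y -105 to 120. Behind it: diverter housing, x 90 to 150, y -50 to 50, top 125, then chute and bin
- cover (a joint): aluminium cover plate over the port, 160 x 220 x 4 mm, top 93 mm above the bench, on one pivot screw at box x 65, y 103 (its head 8 mm proud of the plate). 0 = fully over the port, grows as it swivels clockwise seen from above, past the box's front and out over the bench on its left, to a stop at 1.75 rad; port clear from 1.5. Light friction (about 1 N at the knob), stays where left
- cover_knob (a point): middle of the black round knob on the cover, 26 mm across and 22 high (this point at half height, its top 123 mm above the bench); goes round the pivot screw's upright axis at a radius of 162 mm; with the cover shut it is at box x 30, y -55
- diverter (a joint): diverter lever at the right (-y) side of the housing, in the upright plane y = -90 of the box, on a level axle at x 120, 105 mm above the bench. 0 = at the stop on the box side (leaning 0.5 rad towards the robot: parts fall into the box), 1.0 = at the stop on the bin side (leaning 0.5 rad away from the robot: parts go to the bin). Stays where left, about 2 N at the knob
- diverter_knob (a point): centre of the lever's red ball knob, 26 mm across, 105 mm from the axle. Beside its bin-side end rises the steel chute (box frame |y| below 36, from 122 mm high at x 135 up to 240 at x 290) over the blue bin (70 high, x 175 to 295, |y| below 77)
- tray: loose blue inspection tray, 108 (x) x 159 (y) x 13 mm, about 0.7 kg, with 2 x 3 square pockets 45 mm wide and 8 mm deep, 51 mm apart, white floors 5 mm above its underside, walls 6 mm thick. Origin at the centre of its underside
- master: brass-coloured master cap, same size as the samples, lying in the sixth pocket of the tray (x 25.5, y 51 mm in the tray frame); to be left there. Origin at its middle
- cap1: one of the bright steel drawn caps (samples), 30 mm across (31 at the foot), 18 mm high, 20 to 42 g, lying flat in the pit at first; may be absent. Origin at its middle, z along its axis
- cap2: one of the bright steel drawn caps (samples), 30 mm across (31 at the foot), 18 mm high, 20 to 42 g, lying flat in the pit at first; may be absent. Origin at its middle, z along its axis
- cap3: one of the bright steel drawn caps (samples), 30 mm across (31 at the foot), 18 mm high, 20 to 42 g, lying flat in the pit at first; may be absent. Origin at its middle, z along its axis
- cap4: one of the bright steel drawn caps (samples), 30 mm across (31 at the foot), 18 mm high, 20 to 42 g, lying flat in the pit at first; may be absent. Origin at its middle, z along its axis
- cap5: one of the bright steel drawn caps (samples), 30 mm across (31 at the foot), 18 mm high, 20 to 42 g, lying flat in the pit at first; may be absent. Origin at its middle, z along its axis
- pocket1 (a point): centre of the floor of a tray pocket (tray frame x -25.5, y -51 mm)
- pocket2 (a point): centre of the floor of a tray pocket (tray frame x 25.5, y -51 mm)
- pocket3 (a point): centre of the floor of a tray pocket (tray frame x -25.5, y 0 mm)
- pocket4 (a point): centre of the floor of a tray pocket (tray frame x 25.5, y 0 mm)
- pocket5 (a point): centre of the floor of a tray pocket (tray frame x -25.5, y 51 mm)
- wrench: open-ended wrench lying on the bench; bystander
- screwdriver: screwdriver lying on the bench; bystander
- brush: brush lying on the bench; bystander
- caliper: digital caliper, 200 mm long, lying on the bench; bystander
- grease_tin: yellow grease tin, 72 mm across, 60 mm high; bystander
- reel: small black reel, 100 mm across, 42 mm high; bystander
- spray_can: red spray can, 60 mm across, 190 mm high; bystander

How it is judged:
By the outcome, as a careful person would: the job done as asked, in the order asked, and still so for the second after the job is handed in, with the robot touching nothing.
Of cap1, cap2, cap3, cap4, cap5 only 3 to 5 are there at a start; the rules pass over those that are not, and their reading is None.
At some moment in a run one of tray may be knocked a few centimetres aside while the robot is not near it.
Once in a run the grip may slacken for a moment while it holds something.
It also fails if it takes over 210 s, if anything falls off the work surface, if the arm or the gripper's body presses on something with over 40 N, if the wrist force passes 120 N, or if a joint passes its speed limit or range.

## Working session

There is one attempt and no reset: what is moved stays moved. The work goes in short steps, Python scripts to look and compute and a tool call to move; the robot and the scene stay as the last step left them, time stands still between calls to the robot, and variables do not carry over. Pictures are saved under pics/ and viewed, about 12 in all and at most 16, crops included, and the job is handed in when it is done.

Besides the shell and the picture viewer there is one more tool, called after "Request:" by a JSON object that holds its "name" and its "arguments", one argument or row to a line. apply_moves: Moves the arm, as the interface text tells. Its arguments: {"type":"object","properties":{"increments":{"type":"array"}},"required":["increments"]}

```bash
ls; mkdir -p pics
python3 - <<'E'
from plant import readout, get_image, get_calibration, manip
import cv2,numpy as np
o=readout.get_obs(); print(o, manip.grasp_offset)
for n in ["scene","side","wrist"]:
    im=get_image(n); cv2.imwrite(f"pics/{n}0.png",im[:,:,::-1]); print(n,get_calibration(n))
a=cv2.imread("pics/scene0.png")
E
```

```text
pics
{'time': 0.0, 'joints': array([-1.29575195, 19.07492708, -3.70688645, 83.70658261,  1.23936131,
       77.34153102, -5.07034763]), 'joint_velocities': array([-0.06052869, -0.01228255, -0.0116793 , -0.0776186 , -0.1000763 ,
       -0.05690137,  0.00107243]), 'joint_efforts': array([-1.20520472e-04, -6.23245955e+01,  2.44190963e-02, -3.89891267e+01,
       -6.13984605e-02,  3.97891912e-02,  1.87085252e-04]), 'eef_pos': array([ 6.24616765e+02, -8.11050854e-03,  2.21716941e+02]), 'tool_rot': array([-9.00829531e+01, -5.51819850e-03, -8.99973327e+01]), 'ft_force': array([ 1.48198424, -0.3262594 ,  0.54197345]), 'torque': array([0.02907364, 0.03761181, 0.02044767]), 'finger_gap': 86.95596069956659} 18.700000000000003
scene {'fx': 433.7961944044187, 'fy': 433.7961944044187, 'cx': 261.7516381399469, 'cy': 193.68185130533126, 'view': array([[ 2.27748973e-01,  9.73719758e-01,  4.88976689e-04,
        -6.51544639e+01],
       [-7.13915385e-01,  1.66640282e-01,  6.80114578e-01,
         3.16925301e+02],
       [ 6.62159519e-01, -1.55244484e-01,  7.33105669e-01,
        -1.86457353e+03],
    
[... 300 characters left out ...]
903e-01,  6.62985622e-01,  7.12558068e-01,
        -1.75284817e+02],
       [-2.61280105e-01, -6.63257523e-01,  7.01300338e-01,
        -1.39190378e+03],
       [ 0.00000000e+00,  0.00000000e+00,  0.00000000e+00,
         1.00000000e+00]])}
wrist {'fx': 267.9103102146206, 'fy': 267.9103102146206, 'cx': 251.19926265014143, 'cy': 191.52201992094788, 'mount': array([[-8.10618177e-05, -9.65475552e-01, -2.60493670e-01,
        -7.07276610e+01],
       [-4.58144401e-04,  2.60493679e-01, -9.65475444e-01,
        -1.61635787e+02],
       [ 9.99999892e-01,  4.10805221e-05, -4.63443310e-04,
        -3.74568448e-02],
       [ 0.00000000e+00,  0.00000000e+00,  0.00000000e+00,
         1.00000000e+00]])}
```

View pics/scene0.png

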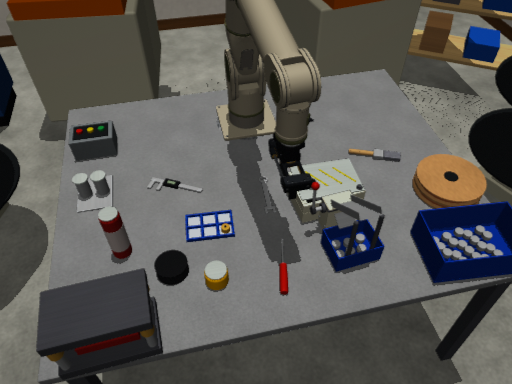

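View pics/side0.png

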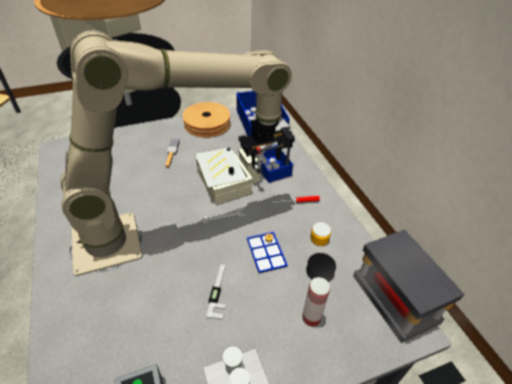

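```bash
cat > h.py <<'E'
import numpy as np,cv2
from scipy.spatial.transform import Rotation as R
from plant import readout,get_image,get_calibration,manip
def pose(o):
    T=np.eye(4); T[:3,:3]=R.from_euler('xyz',o['tool_rot'],degrees=True).as_matrix(); T[:3,3]=o['eef_pos']; return T
def cam(n,o=None):
    c=get_calibration(n)
    return c,(pose(o or readout.get_obs())@c['mount'] if n=='wrist' else np.linalg.inv(c['view']))
def ray(C,u,v):
    c,M=C; d=M[:3,:3]@np.array([(u-c['cx'])/c['fx'],-(v-c['cy'])/c['fy'],-1]); return M[:3,3],d
def onz(C,u,v,z):
    p,d=ray(C,u,v); return p+d*(z-p[2])/d[2]
def proj(C,P):
    c,M=C; q=np.linalg.inv(M)@np.append(P,1); return np.array([c['cx']-c['fx']*q[0]/q[2],c['cy']+c['fy']*q[1]/q[2]])
def tri(rs):
    A=0;b=0
    for p,d in rs:
        d=d/np.linalg.norm(d);Q=np.eye(3)-np.outer(d,d);A=A+Q;b=b+Q@p
    return np.linalg.solve(A,b)
def snap(n,f):
    o=readout.get_obs(); im=get_image(n)[:,:,::-1].copy(); cv2.imwrite(f'pics/{f}.png',im); return im,cam(n,o)
def box(xy,yaw):
    c,s=np.cos(yaw),np.sin(yaw)
    return lambda x,y,z:np.array([xy[0]+c*x-s*y,xy[1]+s*x+c*y,z])
E
python3 - <<'E'
from h import *
a=cv2.imread('pics/scene0.png')[135:285,230:430]; b=cv2.imread('pics/side0.png')[85:215,180:310]
a=cv2.resize(a,(800,600),interpolation=3); b=cv2.resize(b,(600,600),interpolation=3)
cv2.imwrite('pics/z1.png',a);cv2.imwrite('pics/z2.png',b)
E
```

```text
(no output)
```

View pics/z1.png

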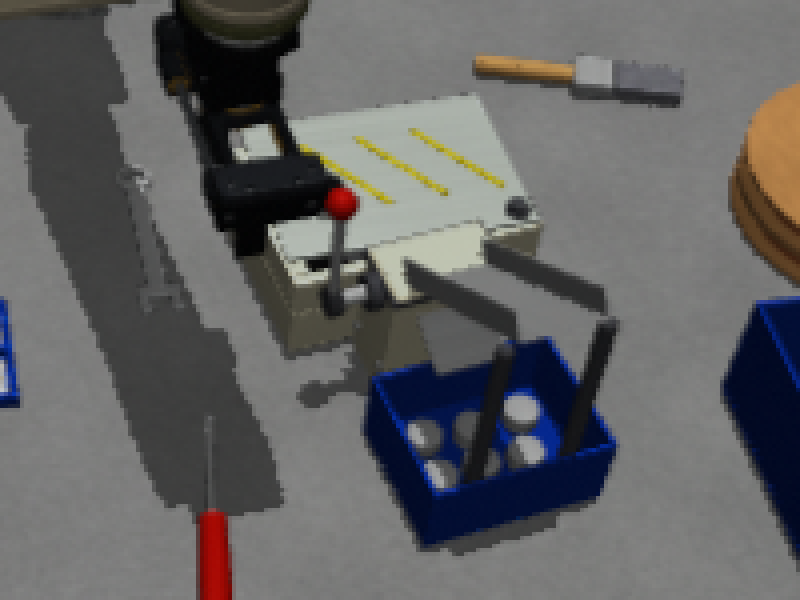

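View pics/wrist0.png

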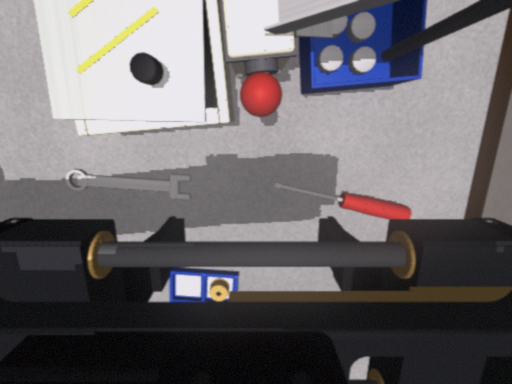

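Run:
```python
from h import *
W=cam('wrist');S=cam('scene');np.set_printoptions(precision=1,suppress=True)
im=cv2.imread('pics/wrist0.png')
for C,n in((S,'scene0'),(cam('side'),'side0'),(W,'wrist0')):
    h=cv2.cvtColor(cv2.imread(f'pics/{n}.png'),cv2.COLOR_BGR2HSV)
    m=((h[...,0]<6)|(h[...,0]>174))&(h[...,1]>150)&(h[...,2]>90)
    k,l,st,ce=cv2.connectedComponentsWithStats(m.astype(np.uint8))
    print(n,[(st[i,4],ce[i]) for i in range(1,k) if st[i,4]>20 and ce[i][1]>100 or n=='wrist0'and st[i,4]>20])
piv=onz(S,359.25,187,101); kn=onz(W,144,65,123)
print('piv',piv,'knob',kn,np.linalg.norm((piv-kn)[:2]))
print('cover -y edge',onz(W,52,118,93),onz(W,205,122,93))
red=tri([ray(W,261,93),ray(S,230+342/4,135+203/4)]);print('red',red)
v=(piv-kn)[:2]; yaw=np.arctan2(v[1],v[0])-np.arctan2(158,35); B=box((0,0),yaw)
print(np.degrees(yaw), piv-B(65,103,0), kn-B(30,-55,0))
for p in((207,212),(234,211),(211,240),(187,226)): print(onz(S,*p,13))
```

```text
scene0 [(np.int32(36), array([314.9, 184.6])), (np.int32(216), array([283.3, 277.5]))]
side0 [(np.int32(113), array([307.8, 198.7])), (np.int32(162), array([394. , 294.9]))]
wrist0 [(np.int32(1240), array([260.6,  92.7])), (np.int32(896), array([375.9, 207.5]))]
piv [571.5 268.8 101. ] knob [528.9 117.5 123. ] 157.12209712616786
cover -y edge [416.2  72.   93. ] [576.2  67.9  93. ]
red [630.6  85.9 210.1]
-3.2498834986335434 [500.8 169.6 101. ] [502.1 174.1 123. ]
[ 488.4 -241.    13. ]
[ 505.1 -149.6   13. ]
[ 610.3 -245.6   13. ]
[ 534.3 -315.1   13. ]
```

Request:
{"name": "apply_moves", "arguments": {
  "increments": [
    {"grip": 1,"offset": [-0.03,-0.06,-0.02],"spin": 0},
    {"grip": 1,"offset": [-0.15,-0.13,-0.065],"spin": 0},
    {"grip": 1,"offset": [-0.15,-0.13,-0.065],"spin": 0},
    {"grip": 0.15,"offset": [-0.15,-0.13,-0.065],"spin": 0},
    {"grip": 0.15,"offset": [-0.15,-0.13,-0.065],"spin": 0},
    {"grip": 0.15,"offset": [-0.15,-0.13,-0.065],"spin": 0},
    {"grip": 0.15,"offset": [-0.15,-0.13,-0.065],"spin": 0}
  ]
}}

```text
time: 1.02
eef_pos: [560.1, 148.3, 351.0]
tool_rot: [-90.1, -0.1, -90.1]
ft_force: [0.5, 0.1, -0.1]
finger_gap: 55.7
```

Run:
```python
from h import *
im,C=snap('wrist','w1'); print(readout.get_obs()['eef_pos'],readout.get_obs()['ft_force']); snap('scene','s1')
```

```text
[560.11693192 148.54900873 351.11909516] [-0.13991916  0.1396976   0.05056088]
```

View pics/w1.png

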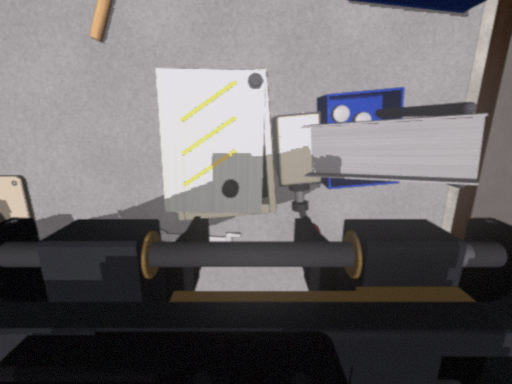

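Run:
```python
from h import *
np.set_printoptions(precision=1,suppress=True)
C=cam('wrist')
pts=[((157,70),(-87,115)),((267,69),(73,115)),((166,213.5),(-87,-105)),((269,214),(73,-105))]
P=[onz(C,*a,93) for a,_ in pts]; print(P)
print([np.linalg.norm(P[i]-P[j]) for i,j in((0,1),(2,3),(0,2),(1,3))])
piv=onz(C,255,80.5,101); kn=onz(C,230,187,123); red=(630.6,85.9)
print('piv',piv,'kn',kn,np.linalg.norm((piv-kn)[:2]))
im=cv2.imread('pics/w1.png');h=cv2.cvtColor(im,cv2.COLOR_BGR2HSV)
g=cv2.cvtColor(im,cv2.COLOR_BGR2GRAY)
def blob(u,v,r):
    s=g[v-r:v+r,u-r:u+r]; m=(s<60).astype(np.uint8); M=cv2.moments(m,True); return u-r+M['m10']/M['m00'],v-r+M['m01']/M['m00'],M['m00']
print(blob(255,81,12),blob(230,188,14))
```

```text
[array([423.6, 288.4,  93. ]), array([582.8, 289.5,  93. ]), array([418. ,  68.5,  93. ]), array([589.2,  67.4,  93. ])]
[np.float64(159.13982477222888), np.float64(171.11692441503203), np.float64(220.04482475975647), np.float64(222.15919324651423)]
piv [565.4 273.  101. ] kn [527.9 121.3 123. ] 156.24968683199322Traceback (most recent call last):
  File "<stdin>", line 13, in <module>
  File "<stdin>", line 12, in blob
ZeroDivisionError: float division by zero
```

Request:
{"name": "apply_moves", "arguments": {
  "increments": [
    {"grip": 0.27,"offset": [0.065,0.05,0.069],"spin": 0},
    {"grip": 0.27,"offset": [0.065,0.08,0.069],"spin": 0},
    {"grip": 0.27,"offset": [0.065,0.09,0.069],"spin": 0},
    {"grip": 0.27,"offset": [0.065,0.09,0.069],"spin": 0},
    {"grip": 0.27,"offset": [0.065,0.13,0.069],"spin": 0},
    {"grip": 0.27,"offset": [0.065,0.163,0.069],"spin": 0},
    {"grip": 0.27,"offset": [0.065,0.163,0.069],"spin": 0},
    {"grip": 0.27,"offset": [0.065,0.163,0.069],"spin": 0}
  ]
}}

```text
time: 2.12
eef_pos: [629.5, 84.5, 191.0]
tool_rot: [-89.9, 0.0, -90.1]
ft_force: [0.3, -0.6, 0.6]
finger_gap: 55.8
```

Run:
```python
from h import *
im,C=snap('scene','s2'); im2,_=snap('wrist','w2')
a=cv2.resize(im[130:230,260:380],(480,400),interpolation=3)
cv2.imwrite('pics/z3.png',np.hstack([a,cv2.resize(im2[40:240,180:340],(320,400))]))
```

```text
(no output)
```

View pics/z3.png

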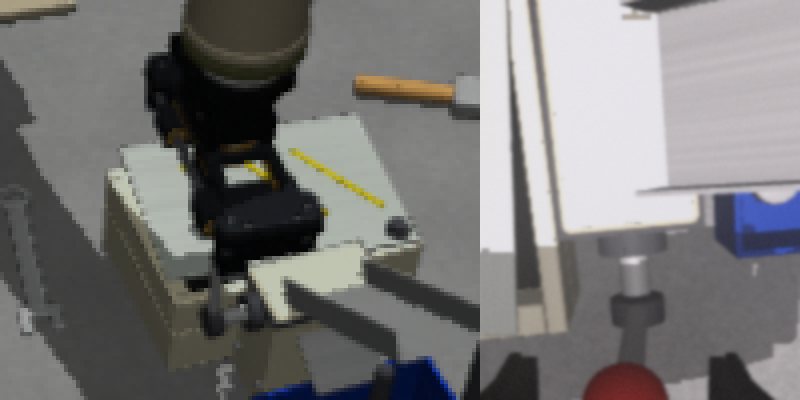

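Request:
{"name": "apply_moves", "arguments": {
  "increments": [
    {"grip": 0.27,"offset": [0,0,-0.012],"spin": 0},
    {"grip": 0.27,"offset": [0,0,-0.024],"spin": 0},
    {"grip": 0.27,"offset": [0,0,-0.036],"spin": 0},
    {"grip": 0.27,"offset": [0,0,-0.048],"spin": 0},
    {"grip": 0.27,"offset": [-0.001,0,-0.06],"spin": 0},
    {"grip": 0.27,"offset": [-0.001,0,-0.066],"spin": 0},
    {"grip": 0.27,"offset": [-0.001,0,-0.072],"spin": 0},
    {"grip": 0.27,"offset": [-0.001,0,-0.076],"spin": 0},
    {"grip": 0.27,"offset": [-0.001,0,-0.076],"spin": 0}
  ]
}}

```text
time: 3.35
eef_pos: [562.3, 85.0, 190.6]
tool_rot: [-88.8, 0.1, -90.1]
ft_force: [61.2, 3.2, -38.2]
finger_gap: 71.3
```

Request:
{"name": "apply_moves", "arguments": {
  "increments": [
    {"grip": 0.27,"offset": [0,0,0.006],"spin": 0},
    {"grip": 0.27,"offset": [0,0,0.006],"spin": 0}
  ]
}}

```text
time: 3.6
eef_pos: [570.4, 84.9, 190.6]
tool_rot: [-88.5, 0.2, -90.2]
ft_force: [19.9, 0.1, -13.3]
finger_gap: 57.2
```

Run:
```python
from h import *
np.set_printoptions(precision=1,suppress=True)
im,C=snap('scene','s3'); im2,_=snap('wrist','w3');im3,_=snap('side','d3')
o=readout.get_obs();print(o['eef_pos'],o['ft_force'],o['finger_gap'])
for n,i in(('scene',im),('side',im3),('wrist',im2)):
    h=cv2.cvtColor(i,cv2.COLOR_BGR2HSV)
    m=((h[...,0]<6)|(h[...,0]>174))&(h[...,1]>150)&(h[...,2]>60)
    k,l,st,ce=cv2.connectedComponentsWithStats(m.astype(np.uint8))
    print(n,[(st[i],ce[i]) for i in range(1,k) if st[i,4]>4 and ce[i][1]>100])
# predicted stop ball
B=box((499,173),np.radians(-1.5))
for t in(-.5,0,.5): 
    p=B(120+105*np.sin(t),-88,105+105*np.cos(t)); print(t,p,proj(cam('scene'),p),proj(cam('side'),p),proj(cam('wrist'),p))
a=cv2.resize(im[130:230,260:380],(480,400),interpolation=3)
cv2.imwrite('pics/z4.png',np.hstack([a,cv2.resize(im2[40:240,180:340],(320,400))]))
```

```text
[570.9  84.9 190.6] [ 22.5  -0.  -13.3] 56.207100756502264
scene [(array([ 76, 129,   7,   5,  26], dtype=int32), array([ 78.6, 130.8])), (array([117, 213,   2,   4,   5], dtype=int32), array([117.8, 214.8])), (array([100, 218,  18,   7,  49], dtype=int32), array([108.3, 221.6])), (array([280, 263,   8,  31, 227], dtype=int32), array([283.3, 278.5])), (array([ 75, 333,  63,  17, 112], dtype=int32), array([105.7, 341.1]))]
side [(array([246, 154,   6,   4,  18], dtype=int32), array([248.3, 155.4])), (array([297, 196,  22,   7, 114], dtype=int32), array([307.7, 198.7])), (array([379, 276,  31,  41, 322], dtype=int32), array([394.3, 297.2])), (array([306, 321,  13,   4,  30], dtype=int32), array([312. , 322.8]))]
wrist [(array([262, 227,  35,  14, 338], dtype=int32), array([279.1, 234.9]))]
-0.5 [566.3  83.2 197.1] [308.1 174.3] [242.7 156.2] [244.2 238.5]
0 [616.7  81.9 210. ] [312.9 182.7] [255.1 151.2] [329.8 248.6]
0.5 [667.   80.6 197.1] [317.3 197.6] [267.  151.4] [401.3 240. ]
```

View pics/z4.png

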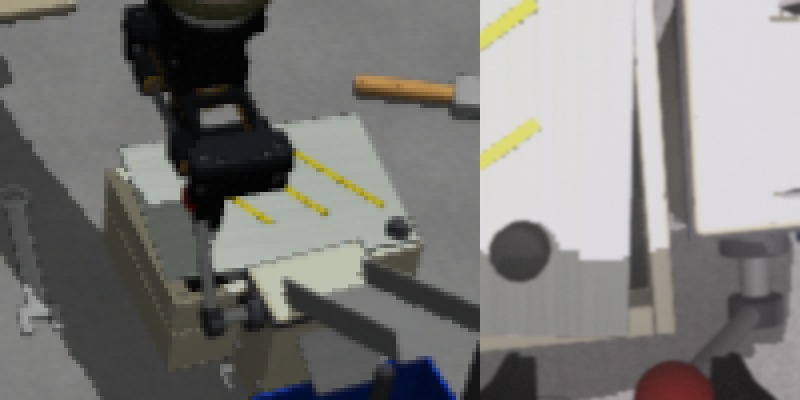

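Run:
```python
from h import *
np.set_printoptions(precision=1,suppress=True)
C=cam('wrist')
print('hub w3',onz(C,317,195,105),'lever hub far',onz(C,317,160,105))
for z in(197,206): print('ball',onz(C,278,238,z),onz(C,280,240,z))
print('screw knob now',onz(C,180+40/2,40+250/2,115))
print('deck right edge at -y', onz(C,180+(672-480)/2,40+332/2,88))
B=box((499,173),np.radians(-1.5)); print(B(120,-90,105),B(83,-105,88),proj(C,B(83,-105,88)),proj(C,B(30,-55,115)))
```

```text
hub w3 [636.9  85.  105. ] lever hub far [634.9 118.9 105. ]
ball [587.7  83.1 197. ] [589.   81.7 197. ]
ball [586.5  87.3 206. ] [587.7  86.  206. ]
screw knob now [527.6 116.7 115. ]
deck right edge at -y [599.6  68.7  88. ]
[616.6  79.9 105. ] [579.2  65.9  88. ] [256.5 208.8] [199.9 164.3]
```

Request:
{"name": "apply_moves", "arguments": {
  "increments": [
    {"grip": 0.27,"offset": [0,0,0.03],"spin": 0},
    {"grip": 0.27,"offset": [-0.002,0,0.045],"spin": 0},
    {"grip": 0.27,"offset": [-0.002,0,0.058],"spin": 0},
    {"grip": 0.27,"offset": [-0.002,0,0.07],"spin": 0},
    {"grip": 0.27,"offset": [-0.002,0,0.082],"spin": 0},
    {"grip": 0.27,"offset": [-0.002,0,0.094],"spin": 0},
    {"grip": 0.27,"offset": [-0.003,0,0.105],"spin": 0},
    {"grip": 0.27,"offset": [-0.003,0,0.115],"spin": 0},
    {"grip": 0.27,"offset": [-0.004,0,0.122],"spin": 0},
    {"grip": 0.27,"offset": [-0.004,0,0.128],"spin": 0},
    {"grip": 0.27,"offset": [-0.004,0,0.132],"spin": 0},
    {"grip": 0.27,"offset": [-0.004,0,0.132],"spin": 0}
  ]
}}

```text
time: 5.25
eef_pos: [702.2, 88.5, 193.9]
tool_rot: [-88.6, 0.1, -90.2]
ft_force: [-5.6, -0.1, -1.6]
finger_gap: 55.4
```

Request:
{"name": "apply_moves", "arguments": {
  "increments": [
    {"grip": 0.27,"offset": [0,0.001,0.005],"spin": 0},
    {"grip": 0.27,"offset": [0,0.001,0.008],"spin": 0},
    {"grip": 0.27,"offset": [0,0.001,0.008],"spin": 0}
  ]
}}

```text
time: 5.62
eef_pos: [703.5, 88.6, 193.0]
tool_rot: [-89.5, 0.1, -90.1]
ft_force: [-40.5, -2.6, 17.6]
finger_gap: 55.7
```

Request:
{"name": "apply_moves", "arguments": {
  "increments": [
    {"grip": 0.27,"offset": [0,0,-0.01],"spin": 0},
    {"grip": 0.27,"offset": [0,0,-0.014],"spin": 0},
    {"grip": 0.27,"offset": [0,-0.04,-0.015],"spin": 0},
    {"grip": 0.27,"offset": [0,-0.075,-0.015],"spin": 0},
    {"grip": 0.27,"offset": [-0.01,-0.075,-0.06],"spin": 7},
    {"grip": 0.1,"offset": [-0.02,-0.075,-0.12],"spin": 13.6},
    {"grip": 0,"offset": [-0.0285,-0.075,-0.1765],"spin": 13.6},
    {"grip": 0,"offset": [-0.0285,-0.075,-0.1765],"spin": 13.6},
    {"grip": 0,"offset": [-0.0285,-0.075,-0.1765],"spin": 13.6},
    {"grip": 0,"offset": [-0.0285,-0.075,-0.1765],"spin": 13.6}
  ]
}}

```text
time: 6.88
eef_pos: [527.6, 117.0, 266.4]
tool_rot: [-89.4, 0.2, -103.8]
ft_force: [0.6, 0.9, 0.1]
finger_gap: 43.5
```

Run:
```python
from h import *
np.set_printoptions(precision=1,suppress=True)
im,C=snap('scene','s5'); im2,W=snap('wrist','w5'); o=readout.get_obs(); print(o['eef_pos'],o['joints'])
h=cv2.cvtColor(im,cv2.COLOR_BGR2HSV)
m=((h[...,0]<6)|(h[...,0]>174))&(h[...,1]>150)&(h[...,2]>60); m[:150]=0;m[220:]=0;m[:,:280]=0
M=cv2.moments(m.astype(np.uint8),True); u,v=M['m10']/M['m00'],M['m01']/M['m00']; print('red scene',u,v,M['m00'])
B=box((508.7,165.7),np.radians(4.5))
for t in(-.5,.4,.5,.6): print(t,proj(C,B(120+105*np.sin(t),-90,105+105*np.cos(t))))
print('knob px',proj(W,(527.2,117.3,112)))
T=np.linalg.inv(pose(o)); print('knob in tool',T@[527.2,117.3,104,1])
```

```text
[527.2 117.1 266.1] [-11.6   7.   -6.4  93.1   0.9  79.5 -31.8]
red scene 322.1224489795918 201.42857142857142 49.0
-0.5 [309.3 178.6]
0.4 [321.  198.4]
0.5 [322.1 201.7]
0.6 [323.1 205.1]
knob px [249.6 180.2]
knob in tool [  0.4 162.1  -1.5   1. ]
```

View pics/w5.png

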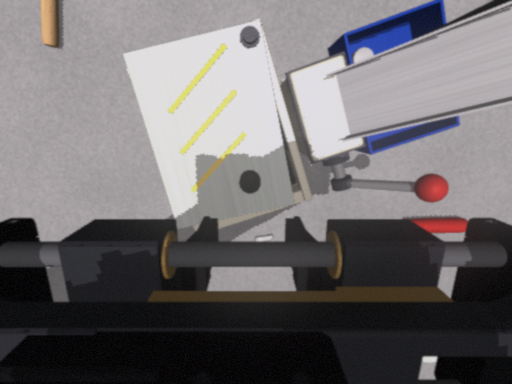

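Request:
{"name": "apply_moves", "arguments": {
  "increments": [
    {"grip": 0,"offset": [0,0.06,-0.001],"spin": 0},
    {"grip": 0,"offset": [0,0.12,-0.001],"spin": 0},
    {"grip": -0.05,"offset": [0,0.15,-0.001],"spin": 0},
    {"grip": -0.15,"offset": [0,0.162,-0.001],"spin": 0},
    {"grip": -0.15,"offset": [0,0.162,-0.001],"spin": 0}
  ]
}}

```text
time: 7.6
eef_pos: [528.2, 117.4, 104.1]
tool_rot: [-89.5, 0.2, -103.8]
ft_force: [-0.9, 0.8, -0.4]
finger_gap: 37.5
```

Request:
{"name": "apply_moves", "arguments": {
  "increments": [
    {"grip": -0.15,"offset": [-0.001,0,-0.017],"spin": 6},
    {"grip": -0.15,"offset": [-0.0035,0,-0.0335],"spin": 12},
    {"grip": -0.15,"offset": [-0.008,0,-0.05],"spin": 18},
    {"grip": -0.15,"offset": [-0.014,0,-0.0655],"spin": 24},
    {"grip": -0.15,"offset": [-0.0215,0,-0.0805],"spin": 30},
    {"grip": -0.15,"offset": [-0.031,0,-0.0945],"spin": 36},
    {"grip": -0.15,"offset": [-0.0415,0,-0.1075],"spin": 42},
    {"grip": -0.15,"offset": [-0.0535,0,-0.1195],"spin": 48},
    {"grip": -0.15,"offset": [-0.0535,0,-0.1195],"spin": 48}
  ]
}}

```text
time: 8.72
eef_pos: [425.5, 199.3, 105.1]
tool_rot: [-89.8, 0.7, -151.6]
ft_force: [-0.4, -0.6, 0.4]
finger_gap: 37.0
```

Run:
```python
from h import *
np.set_printoptions(precision=1,suppress=True)
im2,W=snap('wrist','w6'); im,C=snap('scene','s6'); o=readout.get_obs(); print(o['eef_pos'],o['tool_rot'],o['joints'],o['ft_force'],o['finger_gap'])
piv=np.array([565.4,273.5]); v=o['eef_pos'][:2]-piv; print(np.linalg.norm(v),np.degrees(np.arctan2(v[1],v[0])))
cv2.imwrite('pics/z6.png',np.hstack([im2[:300,100:412],im[110:260,240:396].repeat(2,0).repeat(2,1)]))
```

```text
[425.8 197.8 104.4] [ -89.8    0.6 -151.6] [-22.5   5.7  -8.5 114.8   1.2  59.  -93.2] [ 1.  -0.6  0.3] 37.00347196208438
158.8428921262753 -151.53064321746535
```

View pics/z6.png

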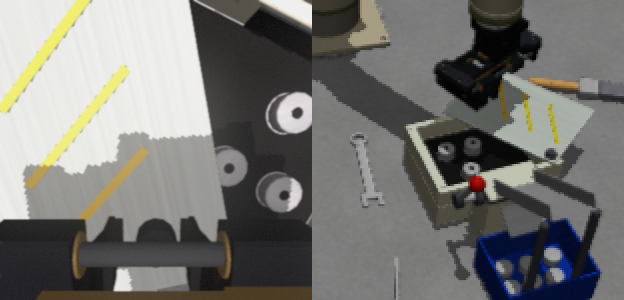

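Request:
{"name": "apply_moves", "arguments": {
  "increments": [
    {"grip": -0.15,"offset": [0.001,0,-0.017],"spin": 5},
    {"grip": -0.15,"offset": [-0.0015,0,-0.0335],"spin": 10},
    {"grip": -0.15,"offset": [-0.006,0,-0.05],"spin": 15},
    {"grip": -0.15,"offset": [-0.012,0,-0.0655],"spin": 20},
    {"grip": -0.15,"offset": [-0.0195,0,-0.0805],"spin": 25},
    {"grip": -0.15,"offset": [-0.029,0,-0.0945],"spin": 29},
    {"grip": -0.15,"offset": [-0.0395,0,-0.1075],"spin": 32},
    {"grip": -0.15,"offset": [-0.0475,0,-0.116],"spin": 34},
    {"grip": -0.15,"offset": [-0.0535,0,-0.1215],"spin": 34},
    {"grip": -0.15,"offset": [-0.0535,0,-0.1215],"spin": 34}
  ]
}}

```text
time: 10.07
eef_pos: [415.4, 328.4, 104.3]
tool_rot: [-90.0, 0.5, 174.4]
ft_force: [-2.7, -5.0, 2.9]
finger_gap: 37.4
```

```bash
cat > a.py <<'E'
from h import *
np.set_printoptions(precision=1,suppress=True)
o=readout.get_obs(); print(o['eef_pos'],o['tool_rot'],o['joints'],o['ft_force'],o['finger_gap'])
piv=np.array([565.4,273.5]); v=o['eef_pos'][:2]-piv; print(np.linalg.norm(v),np.degrees(np.arctan2(v[1],v[0])))
E
python3 a.py
```

```text
[415.4 328.4 104.3] [-90.    0.5 174.4] [ -33.4   13.2  -11.4  106.2    3.4   60.6 -141.7] [-2.7 -5.   2.9] 37.42297643442304
159.73256394917263 159.88708939555792
```

Request:
{"name": "apply_moves", "arguments": {
  "increments": [
    {"grip": -0.15,"offset": [-0.001,0,-0.005],"spin": 0},
    {"grip": -0.15,"offset": [-0.001,0,-0.006],"spin": 0},
    {"grip": -0.15,"offset": [-0.001,0,-0.006],"spin": 0}
  ]
}}

```text
time: 10.45
eef_pos: [416.2, 328.6, 103.5]
tool_rot: [-89.5, 0.3, 174.4]
ft_force: [-9.7, -20.3, 11.7]
finger_gap: 37.0
```

```bash
python3 a.py
python3 - <<'E'
from h import *
print([round(float(x),1) for x in pose(readout.get_obs())[:3,:3].T@(np.array([545,110,330])-readout.get_obs()['eef_pos'])])
E
```

```text
[416.2 328.6 103.5] [-89.5   0.3 174.4] [ -33.6   13.7  -11.3  105.6    3.7   61.2 -142. ] [ -9.7 -20.3  11.7] 37.02732303939324
159.0159903768588 159.71947444061445
[-150.8, -223.7, 207.1]
```

Request:
{"name": "apply_moves", "arguments": {
  "increments": [
    {"grip": 0,"offset": [0,0,0.004],"spin": 0},
    {"grip": 0,"offset": [0,-0.03,0.004],"spin": 0},
    {"grip": 0,"offset": [0,-0.09,0.004],"spin": -8},
    {"grip": 0.1,"offset": [-0.02,-0.15,0.04],"spin": -18},
    {"grip": 0.1,"offset": [-0.05,-0.194,0.09],"spin": -28},
    {"grip": 0.1,"offset": [-0.08,-0.194,0.14],"spin": -38},
    {"grip": 0.1,"offset": [-0.121,-0.194,0.18],"spin": -48},
    {"grip": 0.1,"offset": [-0.121,-0.194,0.215],"spin": -58},
    {"grip": 0.1,"offset": [-0.121,-0.194,0.215],"spin": -68},
    {"grip": 0.1,"offset": [-0.121,-0.194,0.215],"spin": -78},
    {"grip": 0.1,"offset": [-0.121,-0.194,0.215],"spin": -88},
    {"grip": 0.1,"offset": [-0.121,-0.194,0.215],"spin": -98}
  ]
}}

```text
time: 11.95
eef_pos: [515.0, 104.2, 300.5]
tool_rot: [-89.7, -0.6, -87.3]
ft_force: [-0.2, -0.3, 1.0]
finger_gap: 47.8
```

Request:
{"name": "apply_moves", "arguments": {
  "increments": [
    {"grip": 0.1,"offset": [0,0,0],"spin": 0},
    {"grip": 0.1,"offset": [0,0,0],"spin": 0}
  ]
}}

```text
time: 12.2
eef_pos: [515.2, 103.9, 300.7]
tool_rot: [-89.7, -0.6, -87.5]
ft_force: [-0.5, 0.5, 0.7]
finger_gap: 47.7
```

```bash
python3 a.py
python3 - <<'E'
from h import *
im,C=snap('wrist','w7'); cv2.imwrite('pics/z7.png',np.hstack([cv2.resize(im[:260,60:460],(600,390)),]))
E
```

```text
[515.2 103.9 300.7] [-89.7  -0.6 -87.5] [-13.5   4.6  -3.6  91.5   0.9  83.7 -14.6] [-0.5  0.5  0.7] 47.68144194456043
176.86977922377838 -106.47848071276287
```

View pics/z7.png

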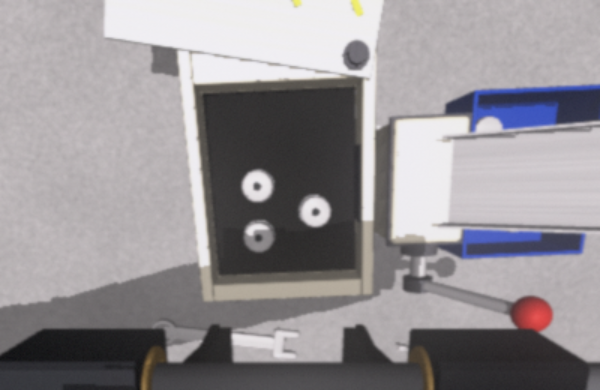

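```bash
cat > caps.py <<'E'
from h import *
import sys
np.set_printoptions(precision=1,suppress=True)
def local(p): return R.from_euler('z',-4.5,degrees=True).apply(p-np.array([508.7,165.7,0]))
def caps(f,C):
    im=cv2.imread(f'pics/{f}.png'); g=cv2.cvtColor(im,cv2.COLOR_BGR2GRAY); c=[]
    poly=np.array([proj(C,box((508.7,165.7),np.radians(4.5))(x,y,50)) for x,y in((-66,-82),(66,-82),(66,82),(-66,82))])
    m=np.zeros_like(g); cv2.fillPoly(m,[poly.astype(np.int32)],255)
    b=((g>75)&(m>0)).astype(np.uint8); b=cv2.morphologyEx(b,cv2.MORPH_CLOSE,np.ones((5,5)))
    n,l,st,ce=cv2.connectedComponentsWithStats(b)
    for i in range(1,n):
        if st[i,4]>80:
            u,v=st[i,0]+(st[i,2]-1)/2,st[i,1]+(st[i,3]-1)/2
            p=onz(C,*ce[i],60); c.append(p); print(st[i],ce[i],'world',p,onz(C,u,v,60),'local',local(p))
    return c
def tray(f,C,z=5):
    im=cv2.imread(f'pics/{f}.png'); h=cv2.cvtColor(im,cv2.COLOR_BGR2HSV)
    m=((h[...,0]>100)&(h[...,0]<130)&(h[...,1]>120)&(h[...,2]>40)).astype(np.uint8)
    m=cv2.morphologyEx(m,cv2.MORPH_CLOSE,np.ones((3,3)))
    cs,hi=cv2.findContours(m,cv2.RETR_CCOMP,cv2.CHAIN_APPROX_NONE); out=[]
    for k,c in enumerate(cs):
        if hi[0][k][3]>=0 and cv2.contourArea(c)>30:
            q=np.array([onz(C,*p[0],z)[:2] for p in c],np.float32); r=cv2.minAreaRect(q); M=cv2.moments(q); out.append((r,(M['m10']/M['m00'],M['m01']/M['m00']),hi[0][k][3]))
    for r,ce,pa in out: print('hole',np.array(ce),np.array(r[1]),r[2],pa)
E
python3 - <<'E'
from caps import *
C=cam('wrist'); caps('w7',C)
im,S=snap('scene','s7'); tray('s7',S)
im,S=snap('side','d7'); tray('d7',S)
E
```

```text
[220 112  23  23 421] [231.3 123.4] world [484.9 165.3  60. ] [484.4 165.8  60. ] local [-23.8   1.4  60. ]
[259 129  23  23 411] [269.5 140.2] world [541.8 143.7  60. ] [542.6 144.   60. ] local [ 31.3 -24.5  60. ]
[222 146  21  22 380] [232.2 156.6] world [487.4 117.   60. ] [487.1 117.1  60. ] local [-25.  -46.9  60. ]
hole [749.1 150.4] [29.3 31. ] 76.85485076904297 22
hole [711.4 148.9] [33.6 40.1] 76.8553695678711 22
hole [ 561.4 -294.2] [43.4 46. ] 83.43080139160156 27
hole [ 565.2 -243.3] [46.7 46.3] 82.09795379638672 27
hole [ 566.7 -191.7] [47.2 52.2] 79.5059585571289 27
hole [ 510.9 -290.6] [47.4 46.1] 83.5194091796875 27
hole [ 514.2 -239.4] [48.  45.9] 80.93817901611328 27
hole [ 518.2 -187.9] [47.9 45.6] 80.84864044189453 27
hole [818.3 489.9] [110.   61.4] 30.416030883789062 34
hole [809.6 542. ] [149.7  58.5] 36.80758285522461 34
hole [805.9 600.2] [162.7  62.6] 31.54874038696289 34
hole [778.3 641.2] [63.6 49.3] 22.825223922729492 34
```

```bash
cat > to.py <<'E'
from h import *
import sys
def to(x,y,z,yaw=None):
    o=readout.get_obs(); T=pose(o); d=T[:3,:3].T@(np.array([x,y,z])-o['eef_pos'])
    return d.round(1), None if yaw is None else round((o['tool_rot'][2]-yaw+180)%360-180,1)
if __name__=='__main__':
    for a in sys.argv[1:]: print(a,*to(*map(float,a.split(','))))
E
python3 to.py 487.3,117,120,-85.5 487.3,117,57,-85.5
```

```text
487.3,117,120,-85.5 [-15.9 180.3 -28.1] -1.9
487.3,117,57,-85.5 [-16.6 243.3 -28.4] -1.9
```

Request:
{"name": "apply_moves", "arguments": {
  "increments": [
    {"grip": 0.05,"offset": [-0.008,0.06,-0.014],"spin": -2},
    {"grip": 0.05,"offset": [-0.016,0.12,-0.028],"spin": -2},
    {"grip": 0.05,"offset": [-0.016,0.165,-0.028],"spin": -2},
    {"grip": 0.05,"offset": [-0.016,0.18,-0.028],"spin": -2},
    {"grip": 0.05,"offset": [-0.016,0.205,-0.028],"spin": -2},
    {"grip": 0.05,"offset": [-0.0165,0.225,-0.0285],"spin": -2},
    {"grip": 0.05,"offset": [-0.0165,0.243,-0.0285],"spin": -2},
    {"grip": 0.05,"offset": [-0.0165,0.243,-0.0285],"spin": -2}
  ]
}}

```text
time: 13.35
eef_pos: [487.4, 116.9, 57.5]
tool_rot: [-89.8, -0.6, -85.4]
ft_force: [0.6, 0.2, 0.8]
finger_gap: 45.7
```

```bash
python3 a.py
python3 - <<'E'
from h import *
im,C=snap('wrist','w8'); print(proj(C,(487.3,117,68)))
cv2.imwrite('pics/z8.png',im[60:300,100:420])
E
```

```text
[487.4 116.9  57.5] [-89.8  -0.6 -85.4] [-14.5  13.1  -5.1 112.5   2.2  54.3 -16.2] [0.6 0.2 0.8] 45.73520131736131
174.9742237826393 -116.46204547166008
[251.06201521 238.5892698 ]
```

View pics/z8.png

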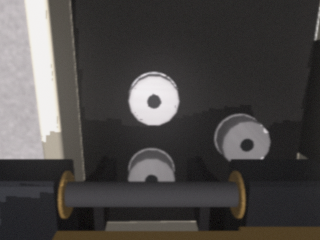

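Request:
{"name": "apply_moves", "arguments": {
  "increments": [
    {"grip": -1,"offset": [0,0,0],"spin": 0},
    {"grip": -1,"offset": [0,0,0],"spin": 0},
    {"grip": -1,"offset": [0,0,0],"spin": 0},
    {"grip": -1,"offset": [0,0,0],"spin": 0},
    {"grip": -1,"offset": [0,-0.03,0],"spin": 0},
    {"grip": -1,"offset": [0,-0.08,0],"spin": 0},
    {"grip": -1,"offset": [0,-0.08,0],"spin": 0}
  ]
}}

```text
time: 14.28
eef_pos: [489.6, 118.6, 142.0]
tool_rot: [-89.3, -0.5, -85.4]
ft_force: [-0.5, 1.0, -0.7]
finger_gap: 28.6
```

```bash
python3 a.py; python3 to.py 530,-120,250,-3.7 510.9,-290.6,120,-3.7
```

```text
[489.6 118.6 142. ] [-89.3  -0.5 -85.4] [-14.4   7.3  -5.2 108.    1.4  64.2 -15.6] [-0.5  1.  -0.7] 28.620454890587226
172.48648263834764 -116.0702237620621
530,-120,250,-3.7 [ 241.9 -105.7   22.4] -81.7
510.9,-290.6,120,-3.7 [409.3  25.3 -11.9] -81.7
```

Request:
{"name": "apply_moves", "arguments": {
  "increments": [
    {"grip": -1,"offset": [0.02,-0.05,0.005],"spin": -4},
    {"grip": -1,"offset": [0.06,-0.09,0.015],"spin": -12},
    {"grip": -1,"offset": [0.11,-0.116,0.025],"spin": -21},
    {"grip": -1,"offset": [0.16,-0.116,0.035],"spin": -30},
    {"grip": -1,"offset": [0.21,-0.116,0.045],"spin": -39},
    {"grip": -1,"offset": [0.26,-0.116,0.055],"spin": -48},
    {"grip": -1,"offset": [0.31,-0.116,0.065],"spin": -57},
    {"grip": -1,"offset": [0.345,-0.116,0.075],"spin": -66},
    {"grip": -1,"offset": [0.367,-0.116,0.081],"spin": -75},
    {"grip": -1,"offset": [0.367,-0.116,0.081],"spin": -82},
    {"grip": -1,"offset": [0.367,-0.116,0.081],"spin": -82},
    {"grip": -1,"offset": [0.367,-0.116,0.081],"spin": -82}
  ]
}}

```text
time: 15.78
eef_pos: [598.2, -239.4, 261.6]
tool_rot: [-90.4, -0.7, -3.5]
ft_force: [0.1, -0.7, -0.3]
finger_gap: 28.8
```

```bash
python3 a.py
python3 - <<'E'
from caps import *
im,C=snap('wrist','w9'); tray('w9',C)
cv2.imwrite('pics/z9.png',im[:300])
E
```

```text
[ 598.2 -239.4  261.6] [-90.4  -0.7  -3.5] [ 13.5  19.8   5.5  78.2  -1.7  81.3 105.4] [ 0.1 -0.7 -0.3] 28.801621096633326
513.9542502444198 -86.33656984802195
hole [ 573.3 -192.3] [47.6 49. ] 86.546630859375 3
hole [ 569.7 -242.6] [48.5 47.5] 86.50130462646484 3
hole [ 566.  -292.6] [48.2 47.5] 86.5009536743164 3
hole [ 522.8 -188.1] [47.1 47.2] 85.98617553710938 3
hole [ 518.8 -239. ] [47.9 45.8] 86.45437622070312 3
hole [ 514.7 -289. ] [46.3 45.8] 85.30410766601562 3
```

View pics/z9.png

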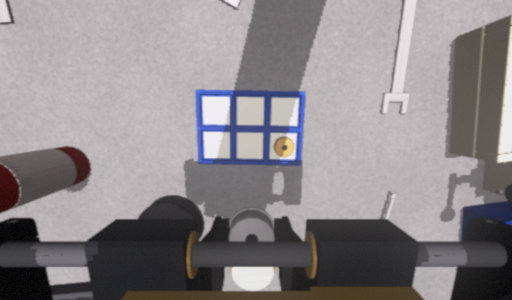

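```bash
python3 - <<'E'
from h import *
S=cam('scene');print('can base',onz(S,121,253,0),'can top',onz(S,110,213,190)); print('reel',onz(S,172,260,42))
W=cam('wrist');print('reel w',onz(W,168,212,42))
E
python3 to.py 515.1,-290.1,120,-3.7 515.1,-290.1,17,-3.7
```

```text
can base [ 586.07176195 -534.51821693    0.        ] can top [ 581.72090563 -521.59954573  190.        ]
reel [ 680.45153435 -373.83993114   42.        ]
reel w [ 657.68123855 -370.91519493   42.        ]
515.1,-290.1,120,-3.7 [-81.7 141.1 -54.7] 0.2
515.1,-290.1,17,-3.7 [-83.  244.1 -54.1] 0.2
```

Request:
{"name": "apply_moves", "arguments": {
  "increments": [
    {"grip": -1,"offset": [-0.04,0.03,-0.03],"spin": 0},
    {"grip": -1,"offset": [-0.081,0.08,-0.054],"spin": 0},
    {"grip": -1,"offset": [-0.082,0.14,-0.054],"spin": 0},
    {"grip": -1,"offset": [-0.082,0.19,-0.054],"spin": 0},
    {"grip": -1,"offset": [-0.083,0.21,-0.054],"spin": 0},
    {"grip": -1,"offset": [-0.083,0.21,-0.054],"spin": 0}
  ]
}}

```text
time: 16.58
eef_pos: [513.7, -289.0, 49.7]
tool_rot: [-90.3, -0.6, -3.5]
ft_force: [0.0, -0.6, 0.9]
finger_gap: 28.7
```

```bash
python3 a.py
python3 - <<'E'
from caps import *
im,C=snap('wrist','w10'); tray('w10',C)
E
python3 to.py 515.1,-290.1,16,-3.7
```

```text
[ 513.7 -289.    49.7] [-90.3  -0.6  -3.5] [ 19.5  22.9   6.5 100.8  -2.9  55.8 113.6] [ 0.  -0.6  0.9] 28.724126372063846
564.8623057056691 -95.25099596294663
515.1,-290.1,16,-3.7 [-0.1 35.3 -0.3] 0.2
```

Request:
{"name": "apply_moves", "arguments": {
  "increments": [
    {"grip": -1,"offset": [0,0.018,0],"spin": 0},
    {"grip": -1,"offset": [0,0.033,0],"spin": 0},
    {"grip": -1,"offset": [0,0.035,0],"spin": 0},
    {"grip": -1,"offset": [0,0.035,0],"spin": 0},
    {"grip": -0.2,"offset": [0,0.035,0],"spin": 0},
    {"grip": -0.2,"offset": [0,0.035,0],"spin": 0},
    {"grip": -0.2,"offset": [0,0.035,0],"spin": 0},
    {"grip": -0.15,"offset": [0,0.01,0],"spin": 0},
    {"grip": 0,"offset": [0,-0.05,0],"spin": 0},
    {"grip": 0,"offset": [0.05,-0.11,0.03],"spin": 0},
    {"grip": 0,"offset": [0.085,-0.17,0.05],"spin": 0},
    {"grip": 0,"offset": [0.085,-0.17,0.05],"spin": 0}
  ]
}}

```text
time: 18.12
eef_pos: [603.1, -242.2, 225.4]
tool_rot: [-90.4, -0.9, -3.4]
ft_force: [0.1, -0.2, -0.3]
finger_gap: 43.0
```

```bash
python3 a.py
python3 - <<'E'
from caps import *
im,C=snap('wrist','w11'); tray('w11',C)
P=proj(C,(515.1,-290.1,23)); print(P); u,v=P.astype(int)
cv2.imwrite('pics/z11.png',cv2.resize(im[max(v-60,0):v+100,max(u-60,0):u+180],(480,320)))
E
python3 to.py 541.8,143.7,250,4.5 541.8,143.7,120,4.5
```

```text
[ 603.1 -242.2  225.4] [-90.4  -0.9  -3.4] [ 13.5  21.1   5.6  80.8  -1.9  77.2 105.8] [ 0.1 -0.2 -0.3] 43.01231907343927
517.037893900707 -85.81655772545092
hole [ 574.1 -191.7] [49.3 48.4] 84.97937774658203 3
hole [ 570.1 -242.7] [48.  48.8] 85.58251190185547 3
hole [ 566.1 -292.8] [46.9 47.4] 86.61778259277344 3
hole [ 522.8 -187.7] [46.8 46.6] 86.56475830078125 3
hole [ 519.3 -238.6] [47.6 46.6] 85.5825424194336 3
hole [ 514.8 -289. ] [46.2 45.3] 85.40502166748047 3
[211.4 105.3]
541.8,143.7,250,4.5 [-85.  -26.6 380.3] -7.8
541.8,143.7,120,4.5 [-87.5 103.4 381.2] -7.8
```

View pics/z11.png

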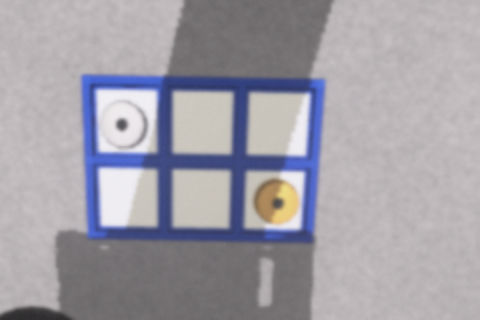

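Request:
{"name": "apply_moves", "arguments": {
  "increments": [
    {"grip": 0,"offset": [-0.015,-0.015,0.05],"spin": -2},
    {"grip": 0,"offset": [-0.03,-0.025,0.11],"spin": -4},
    {"grip": 0,"offset": [-0.045,-0.025,0.17],"spin": -6},
    {"grip": 0,"offset": [-0.06,-0.025,0.23],"spin": -8},
    {"grip": 0,"offset": [-0.07,-0.025,0.29],"spin": -8},
    {"grip": 0,"offset": [-0.085,-0.015,0.345],"spin": -8},
    {"grip": 0,"offset": [-0.086,0.03,0.381],"spin": -8},
    {"grip": 0,"offset": [-0.087,0.08,0.381],"spin": -8},
    {"grip": 0,"offset": [-0.0875,0.1,0.381],"spin": -8},
    {"grip": 0,"offset": [-0.0875,0.103,0.381],"spin": -8}
  ]
}}

```text
time: 19.42
eef_pos: [540.8, 143.1, 118.9]
tool_rot: [-90.6, -0.9, 4.7]
ft_force: [0.2, -0.0, 0.6]
finger_gap: 43.4
```

```bash
python3 a.py
python3 - <<'E'
from caps import *
im,C=snap('wrist','w12'); caps('w12',C); print(proj(C,(541.8,143.7,68)))
E
python3 to.py 541.8,143.7,57,4.5
```

```text
[540.8 143.1 118.9] [-90.6  -0.9   4.7] [-11.5  15.4  -9.8 101.4   3.8  62.8  72. ] [ 0.2 -0.   0.6] 43.42131182023585
132.74600904519008 -100.68413115600967
[ 265  119   40   41 1282] [284.5 139.4] world [484.5 164.5  60. ] [484.1 164.4  60. ] local [-24.3   0.7  60. ]
[ 235  185   35   39 1044] [252.3 203.7] world [541.  143.1  60. ] [541.4 142.9  60. ] local [ 30.5 -25.1  60. ]
[252.9 207.6]
541.8,143.7,57,4.5 [-0.7 62.9  1. ] 0.2
```

Request:
{"name": "apply_moves", "arguments": {
  "increments": [
    {"grip": 0,"offset": [-0.0005,0.025,0.0005],"spin": 0},
    {"grip": 0,"offset": [-0.001,0.05,0.0005],"spin": 0},
    {"grip": 0,"offset": [-0.001,0.062,0.0005],"spin": 0},
    {"grip": 0,"offset": [-0.001,0.062,0.0005],"spin": 0},
    {"grip": -1,"offset": [-0.001,0.062,0.0005],"spin": 0},
    {"grip": -1,"offset": [-0.001,0.062,0.0005],"spin": 0},
    {"grip": -1,"offset": [-0.001,0.062,0.0005],"spin": 0},
    {"grip": -1,"offset": [-0.001,0.062,0.0005],"spin": 0},
    {"grip": -1,"offset": [0,0.02,0],"spin": 0},
    {"grip": -1,"offset": [0,-0.04,0],"spin": 0},
    {"grip": -1,"offset": [0,-0.09,0],"spin": 0},
    {"grip": -1,"offset": [0,-0.12,0],"spin": 0}
  ]
}}

```text
time: 20.98
eef_pos: [539.8, 144.5, 242.8]
tool_rot: [-90.5, -1.2, 4.7]
ft_force: [0.1, -1.4, -0.9]
finger_gap: 28.9
```

```bash
python3 a.py;  python3 to.py 603,-241,225,-3.7
```

```text
[539.8 144.5 242.8] [-90.5  -1.2   4.7] [-11.5   9.7  -9.8  92.8   2.5  76.7  73. ] [ 0.1 -1.4 -0.9] 28.943054654877482
131.53682877006267 -101.23564202766718
603,-241,225,-3.7 [  31.2   22.  -389.2] 8.4
```

Request:
{"name": "apply_moves", "arguments": {
  "increments": [
    {"grip": -1,"offset": [0.004,0,-0.05],"spin": 1},
    {"grip": -1,"offset": [0.009,0,-0.11],"spin": 2},
    {"grip": -1,"offset": [0.014,0,-0.17],"spin": 4},
    {"grip": -1,"offset": [0.02,0.005,-0.23],"spin": 5},
    {"grip": -1,"offset": [0.025,0.01,-0.29],"spin": 6},
    {"grip": -1,"offset": [0.029,0.018,-0.35],"spin": 8},
    {"grip": -1,"offset": [0.031,0.022,-0.389],"spin": 8.4},
    {"grip": -1,"offset": [0.031,0.022,-0.389],"spin": 8.4},
    {"grip": -1,"offset": [0.031,0.022,-0.389],"spin": 8.4}
  ]
}}

```text
time: 22.1
eef_pos: [602.9, -239.8, 224.8]
tool_rot: [-90.3, -1.2, -3.7]
ft_force: [-0.2, 1.1, 0.3]
finger_gap: 29.0
```

```bash
python3 a.py
python3 - <<'E'
from caps import *
im,C=snap('wrist','w13'); tray('w13',C)
print((im[200:260,230:275].mean((0,1))))
E
python3 to.py 566,-293.3,60,-3.7 566,-293.3,16,-3.7
```

```text
[ 602.9 -239.8  224.8] [-90.3  -1.2  -3.7] [ 13.3  20.8   5.8  81.2  -2.2  76.8 105.5] [-0.2  1.1  0.3] 28.98299961100037
514.6477279883151 -85.81855717733872
hole [ 581.3 -217.8] [49.  48.1] 86.25421142578125 1
hole [ 577.3 -269.5] [48.7 48. ] 86.34808349609375 1
hole [ 574.6 -320.7] [49.3 48. ] 86.34796142578125 1
hole [ 530.1 -214.3] [48.4 47. ] 86.30720520019531 1
hole [ 525.9 -264.6] [45.8 45.7] 86.30716705322266 1
hole [ 521.7 -316.1] [46.5 43. ] 86.30716705322266 1
[102.  100.1 102.8]
566,-293.3,60,-3.7 [-37.2 164.6 -55.5] 0.1
566,-293.3,16,-3.7 [-38.1 208.6 -55.3] 0.1
```

```bash
python3 to.py 573.6,-320.3,50,-3.9 573.6,-320.3,16,-3.9
```

```text
573.6,-320.3,50,-3.9 [-28.1 174.9 -81.9] 0.3
573.6,-320.3,16,-3.9 [-28.9 208.9 -81.7] 0.3
```

Request:
{"name": "apply_moves", "arguments": {
  "increments": [
    {"grip": -1,"offset": [-0.015,0.03,-0.04],"spin": 0},
    {"grip": -1,"offset": [-0.028,0.08,-0.082],"spin": 0},
    {"grip": -1,"offset": [-0.028,0.13,-0.082],"spin": 0},
    {"grip": -1,"offset": [-0.028,0.165,-0.082],"spin": 0},
    {"grip": -1,"offset": [-0.029,0.175,-0.082],"spin": 0},
    {"grip": -1,"offset": [-0.029,0.175,-0.082],"spin": 0}
  ]
}}

```text
time: 22.9
eef_pos: [573.3, -319.5, 50.6]
tool_rot: [-90.3, -1.3, -3.5]
ft_force: [0.4, -0.5, -0.8]
finger_gap: 29.1
```

```bash
python3 a.py
python3 - <<'E'
from caps import *
im,C=snap('wrist','w14'); im,S=snap('scene','s14'); tray('s14',S)
E
python3 to.py 573.6,-320.3,16,-3.9
```

```text
[ 573.3 -319.5   50.6] [-90.3  -1.3  -3.5] [ 20.1  29.8   6.8  90.6  -4.2  58.6 114.6] [ 0.4 -0.5 -0.8] 29.081887741416953
593.038561337448 -89.23550545863586
hole [749.1 150.4] [29.3 31. ] 76.85485076904297 17
hole [711.4 148.9] [33.6 40.1] 76.8553695678711 17
hole [ 571.7 -270.5] [46.7 46.7] 81.56311798095703 23
hole [ 574.8 -218.7] [46.5 54.6] 81.3846664428711 23
hole [ 525.8 -214.6] [44.6 47.1] 81.47388458251953 23
hole [818.3 489.9] [110.   61.4] 30.416030883789062 27
hole [809.6 542. ] [149.7  58.5] 36.80758285522461 27
hole [805.8 600.3] [162.7  62.6] 31.54874038696289 27
hole [778.3 641.2] [63.6 49.3] 22.825223922729492 27
573.6,-320.3,16,-3.9 [-1.3 36.   0.2] 0.3
```

Request:
{"name": "apply_moves", "arguments": {
  "increments": [
    {"grip": -1,"offset": [-0.0005,0.018,0],"spin": 0},
    {"grip": -1,"offset": [-0.001,0.033,0],"spin": 0},
    {"grip": -1,"offset": [-0.001,0.035,0],"spin": 0},
    {"grip": -1,"offset": [-0.001,0.035,0],"spin": 0},
    {"grip": -0.2,"offset": [-0.001,0.035,0],"spin": 0},
    {"grip": -0.2,"offset": [-0.001,0.035,0],"spin": 0},
    {"grip": -0.2,"offset": [-0.001,0.035,0],"spin": 0},
    {"grip": -0.15,"offset": [0,0.01,0],"spin": 0},
    {"grip": 0,"offset": [0,-0.05,0],"spin": 0},
    {"grip": 0,"offset": [0.02,-0.11,0.03],"spin": 0},
    {"grip": 0,"offset": [0.03,-0.17,0.05],"spin": 0},
    {"grip": 0,"offset": [0.03,-0.17,0.05],"spin": 0}
  ]
}}

```text
time: 24.5
eef_pos: [605.9, -269.6, 227.8]
tool_rot: [-90.4, -1.9, -3.4]
ft_force: [0.7, -0.8, -0.9]
finger_gap: 43.4
```

```bash
python3 a.py
python3 - <<'E'
from caps import *
im,C=snap('wrist','w15'); tray('w15',C)
cv2.imwrite('pics/z15.png',im[40:280,130:400])
E
python3 to.py 484.7,164.8,250,-85.5 484.7,164.8,120,-85.5
```

```text
[ 605.9 -269.6  227.8] [-90.4  -1.9  -3.4] [ 15.1  22.1   6.8  79.3  -2.8  76.9 108.5] [ 0.7 -0.8 -0.9] 43.35816777568593
544.600603459941 -85.73217941694263
hole [ 581.5 -218.2] [49.6 49.2] 86.61620330810547 0
hole [ 577. -269.] [48.3 48.8] 85.57733154296875 0
hole [ 573.4 -319.5] [46.4 48.1] 86.10871124267578 0
hole [ 529.8 -214.7] [46.2 46.7] 86.61148071289062 0
hole [ 525.8 -265.6] [47.  45.4] 86.55773162841797 0
hole [ 521.8 -315.9] [46.8 44.5] 84.08289337158203 0
484.7,164.8,250,-85.5 [-145.5  -31.2  426.6] 82.0
484.7,164.8,120,-85.5 [-149.3   98.8  427.5] 82.0
```

Request:
{"name": "apply_moves", "arguments": {
  "increments": [
    {"grip": 0,"offset": [-0.02,-0.015,0.055],"spin": -2},
    {"grip": 0,"offset": [-0.04,-0.03,0.11],"spin": -4},
    {"grip": 0,"offset": [-0.06,-0.03,0.165],"spin": -6},
    {"grip": 0,"offset": [-0.08,-0.03,0.22],"spin": -8},
    {"grip": 0,"offset": [-0.1,-0.03,0.275],"spin": -8},
    {"grip": 0,"offset": [-0.12,-0.03,0.33],"spin": -8},
    {"grip": 0,"offset": [-0.135,-0.03,0.385],"spin": -8},
    {"grip": 0,"offset": [-0.1455,-0.01,0.427],"spin": -8},
    {"grip": 0,"offset": [-0.147,0.04,0.427],"spin": -8},
    {"grip": 0,"offset": [-0.149,0.085,0.4275],"spin": -8},
    {"grip": 0,"offset": [-0.149,0.099,0.4275],"spin": -8},
    {"grip": 0,"offset": [-0.149,0.099,0.4275],"spin": -8}
  ]
}}

```text
time: 26.05
eef_pos: [484.8, 164.1, 119.3]
tool_rot: [-90.7, -1.5, 4.5]
ft_force: [-0.2, -0.6, 0.7]
finger_gap: 43.4
```

```bash
python3 a.py
python3 - <<'E'
from caps import *
im,C=snap('wrist','w16'); caps('w16',C); print(proj(C,(484.6,164.9,68)))
E
python3 to.py 484.6,164.9,57,4.5
```

```text
[484.8 164.1 119.3] [-90.7  -1.5   4.5] [-12.5   9.5 -13.1 108.5   3.8  61.   67.2] [-0.2 -0.6  0.7] 43.416348861245396
135.87132611844356 -126.38188437737395
[156 151 193   3 308] [231.8 151.7] world [442.5 143.8  60. ] [441.4 160.3  60. ] local [-67.7 -16.6  60. ]
[ 236  183   35   39 1051] [253.1 201.6] world [483.9 164.7  60. ] [484.3 164.6  60. ] local [-24.8   0.9  60. ]
[328 234  12  27 140] [334.1 247.9] world [522.  241.4  60. ] [521.2 240.7  60. ] local [19.2 74.4 60. ]
[253.3 205.5]
484.6,164.9,57,4.5 [-2.8 63.5  1.1] 0.0
```

Request:
{"name": "apply_moves", "arguments": {
  "increments": [
    {"grip": 0,"offset": [-0.001,0.025,0.0005],"spin": 0},
    {"grip": 0,"offset": [-0.002,0.05,0.001],"spin": 0},
    {"grip": 0,"offset": [-0.002,0.062,0.001],"spin": 0},
    {"grip": 0,"offset": [-0.002,0.062,0.001],"spin": 0},
    {"grip": -1,"offset": [-0.002,0.062,0.001],"spin": 0},
    {"grip": -1,"offset": [-0.002,0.062,0.001],"spin": 0},
    {"grip": -1,"offset": [-0.002,0.062,0.001],"spin": 0},
    {"grip": -1,"offset": [-0.002,0.062,0.001],"spin": 0},
    {"grip": -1,"offset": [0,0.02,0],"spin": 0},
    {"grip": -1,"offset": [0,-0.04,0],"spin": 0},
    {"grip": -1,"offset": [0,-0.09,0],"spin": 0},
    {"grip": -1,"offset": [0,-0.12,0],"spin": 0}
  ]
}}

```text
time: 27.6
eef_pos: [482.4, 165.9, 243.4]
tool_rot: [-90.6, -1.8, 4.5]
ft_force: [1.0, 0.2, -0.2]
finger_gap: 28.8
```

```bash
python3 a.py;  python3 to.py 605,-268,225,-3.9
```

```text
[482.4 165.9 243.4] [-90.6  -1.8   4.5] [-12.2   3.3 -13.2  99.8   2.   75.5  68.7] [ 1.   0.2 -0.2] 28.77481307503591
135.90328714863517 -127.6312946235323
605,-268,225,-3.9 [  87.4   25.7 -441.9] 8.4
```

Request:
{"name": "apply_moves", "arguments": {
  "increments": [
    {"grip": -1,"offset": [0.01,0,-0.05],"spin": 1},
    {"grip": -1,"offset": [0.02,0,-0.1],"spin": 2},
    {"grip": -1,"offset": [0.03,0,-0.155],"spin": 4},
    {"grip": -1,"offset": [0.04,0.005,-0.21],"spin": 5},
    {"grip": -1,"offset": [0.05,0.01,-0.265],"spin": 6},
    {"grip": -1,"offset": [0.06,0.015,-0.32],"spin": 8},
    {"grip": -1,"offset": [0.075,0.02,-0.38],"spin": 8.4},
    {"grip": -1,"offset": [0.087,0.025,-0.42],"spin": 8.4},
    {"grip": -1,"offset": [0.087,0.025,-0.442],"spin": 8.4},
    {"grip": -1,"offset": [0.087,0.025,-0.442],"spin": 8.4}
  ]
}}

```text
time: 28.85
eef_pos: [604.0, -269.3, 225.5]
tool_rot: [-90.3, -1.9, -4.0]
ft_force: [-0.3, -0.0, -0.0]
finger_gap: 28.7
```

```bash
python3 a.py
python3 - <<'E'
from caps import *
im,C=snap('wrist','w17'); tray('w17',C)
E
python3 to.py 529.3,-214.8,50,-3.9 529.3,-214.8,16,-3.9
```

```text
[ 604.  -269.3  225.5] [-90.3  -1.9  -4. ] [ 14.8  22.    7.3  79.8  -3.1  76.6 108.1] [-0.3 -0.  -0. ] 28.698923202591505
544.1675119685839 -85.9349361434213
hole [ 581.9 -218.1] [48.8 51.4] 87.21636199951172 0
hole [ 576.6 -268.8] [49.2 47.6] 86.00450897216797 0
hole [ 573.7 -319.7] [47.2 47.7] 86.04751586914062 0
hole [ 530.  -214.6] [46.4 45.3] 86.00080871582031 0
hole [ 526.2 -265.8] [47.5 45.3] 85.9599609375 0
hole [ 522.2 -315.5] [46.4 45.4] 84.72083282470703 0
529.3,-214.8,50,-3.9 [-84.3 172.9  48.1] 0.0
529.3,-214.8,16,-3.9 [-85.4 206.8  48.3] 0.0
```

Request:
{"name": "apply_moves", "arguments": {
  "increments": [
    {"grip": -1,"offset": [-0.03,0.02,0.02],"spin": 0},
    {"grip": -1,"offset": [-0.07,0.06,0.045],"spin": 0},
    {"grip": -1,"offset": [-0.0845,0.11,0.048],"spin": 0},
    {"grip": -1,"offset": [-0.0845,0.15,0.048],"spin": 0},
    {"grip": -1,"offset": [-0.0845,0.173,0.048],"spin": 0},
    {"grip": -1,"offset": [-0.0845,0.173,0.048],"spin": 0}
  ]
}}

```text
time: 29.65
eef_pos: [528.2, -212.5, 48.9]
tool_rot: [-90.2, -1.8, -3.7]
ft_force: [0.5, -0.2, -0.3]
finger_gap: 28.7
```

```bash
python3 a.py
python3 - <<'E'
from caps import *
im,S=snap('scene','s18'); tray('s18',S)
E
python3 to.py 529.3,-214.8,16,-3.9
```

```text
[ 528.2 -212.5   48.9] [-90.2  -1.8  -3.7] [ 12.9  20.    5.3 104.9  -2.6  53.5 105.7] [ 0.5 -0.2 -0.3] 28.664044061144267
487.3711321080426 -94.37289016938752
hole [749.1 150.4] [29.3 31. ] 76.85485076904297 21
hole [711.4 148.9] [33.6 40.1] 76.8553695678711 21
hole [ 567.2 -320.6] [46.1 47.6] 84.13883209228516 26
hole [ 571.4 -270.1] [46.7 46.7] 81.56311798095703 26
hole [ 574.2 -218.2] [46.9 52.1] 80.1331558227539 26
hole [ 515.3 -316.9] [47.4 48.5] 82.98736572265625 26
hole [ 520.9 -266.5] [50.1 43.7] 76.8587646484375 26
hole [818.6 490.2] [110.3  61.4] 30.416030883789062 32
hole [809.5 541.9] [149.7  58.5] 36.80758285522461 32
hole [806.  600.3] [162.7  62.6] 31.54874038696289 32
hole [778.1 641.3] [64.4 49.5] 20.272897720336914 32
529.3,-214.8,16,-3.9 [-1.  34.4 -1.4] 0.1
```

Request:
{"name": "apply_moves", "arguments": {
  "increments": [
    {"grip": -1,"offset": [-0.001,0.017,-0.0015],"spin": 0},
    {"grip": -1,"offset": [-0.001,0.032,-0.0015],"spin": 0},
    {"grip": -1,"offset": [-0.001,0.034,-0.0015],"spin": 0},
    {"grip": -1,"offset": [-0.001,0.034,-0.0015],"spin": 0},
    {"grip": -0.2,"offset": [-0.001,0.034,-0.0015],"spin": 0},
    {"grip": -0.2,"offset": [-0.001,0.034,-0.0015],"spin": 0},
    {"grip": -0.2,"offset": [-0.001,0.034,-0.0015],"spin": 0},
    {"grip": -0.15,"offset": [0,0.01,0],"spin": 0},
    {"grip": 0,"offset": [0,-0.05,0],"spin": 0},
    {"grip": 0,"offset": [0.04,-0.11,-0.03],"spin": 0},
    {"grip": 0,"offset": [0.075,-0.17,-0.05],"spin": 0},
    {"grip": 0,"offset": [0.075,-0.17,-0.05],"spin": 0}
  ]
}}

```text
time: 31.2
eef_pos: [597.1, -268.6, 226.7]
tool_rot: [-90.3, -2.2, -3.8]
ft_force: [0.2, 0.1, -1.0]
finger_gap: 43.5
```

```bash
python3 a.py
python3 - <<'E'
from caps import *
im,C=snap('wrist','w19'); tray('w19',C)
cv2.imwrite('pics/z19.png',cv2.resize(im[40:280,130:400],None,fx=2,fy=2))
E
python3 to.py 414,326,230,-160 414,326,150,-160
```

```text
[ 597.1 -268.6  226.7] [-90.3  -2.2  -3.8] [ 14.7  20.9   7.5  81.1  -3.1  76.1 108.6] [ 0.2  0.1 -1. ] 43.456630425264734
543.0340407434329 -86.6576648989555
hole [ 582.3 -218.1] [49.3 48.3] 86.25114440917969 0
hole [ 577.3 -269.7] [47.5 46.9] 86.2071304321289 0
hole [ 573.9 -320.5] [47.6 47.7] 84.89311218261719 0
hole [ 529.9 -214.6] [46.3 44.5] 86.20177459716797 0
hole [ 526.2 -265.9] [47.1 45.8] 86.15980529785156 0
hole [ 522.1 -316. ] [46.7 45.9] 84.89313507080078 0
414,326,230,-160 [-222.9  -14.5  581.5] 156.2
414,326,150,-160 [-226.1   65.5  582. ] 156.2
```

View pics/z19.png

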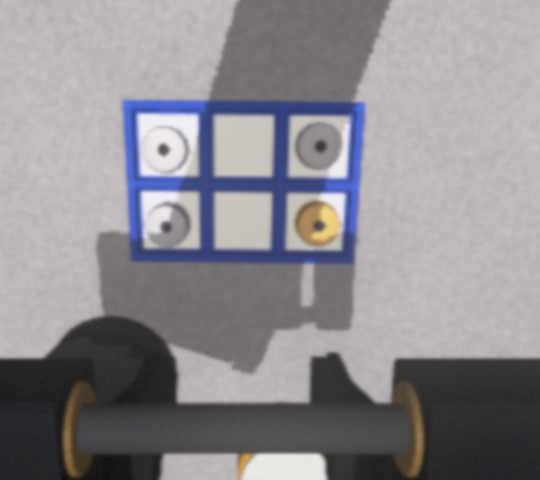

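Request:
{"name": "apply_moves", "arguments": {
  "increments": [
    {"grip": 0,"offset": [-0.022,-0.01,0.055],"spin": 2},
    {"grip": 0,"offset": [-0.044,-0.0145,0.11],"spin": 4},
    {"grip": 0,"offset": [-0.066,-0.0145,0.165],"spin": 6},
    {"grip": 0,"offset": [-0.088,-0.0145,0.22],"spin": 8},
    {"grip": 0,"offset": [-0.11,-0.0145,0.275],"spin": 10},
    {"grip": 0,"offset": [-0.132,-0.0145,0.33],"spin": 12},
    {"grip": 0,"offset": [-0.154,-0.0145,0.385],"spin": 14},
    {"grip": 0,"offset": [-0.176,-0.0145,0.44],"spin": 16},
    {"grip": 0,"offset": [-0.198,-0.0145,0.495],"spin": 18},
    {"grip": 0,"offset": [-0.215,-0.0145,0.545],"spin": 20},
    {"grip": 0,"offset": [-0.223,-0.0145,0.5815],"spin": 21},
    {"grip": 0,"offset": [-0.223,-0.0145,0.5815],"spin": 21}
  ]
}}

```text
time: 32.75
eef_pos: [411.8, 328.5, 229.0]
tool_rot: [-89.6, -2.1, -24.5]
ft_force: [1.0, -0.8, 0.4]
finger_gap: 43.2
```

Request:
{"name": "apply_moves", "arguments": {
  "increments": [
    {"grip": 0,"offset": [0,0,0],"spin": 0},
    {"grip": 0,"offset": [0,0,0],"spin": 0}
  ]
}}

```text
time: 33.0
eef_pos: [411.9, 327.5, 228.7]
tool_rot: [-89.6, -2.2, -24.6]
ft_force: [0.8, 0.6, -0.1]
finger_gap: 43.7
```

```bash
python3 a.py
python3 - <<'E'
from caps import *
im,C=snap('wrist','w20'); g=cv2.cvtColor(im,cv2.COLOR_BGR2GRAY)
P=proj(C,(412.4,323.3,112)); print(P,proj(C,(565.4,273.5,97))); u,v=P.astype(int)
b=(g[v-40:v+40,u-40:u+40]<70).astype(np.uint8); n,l,st,ce=cv2.connectedComponentsWithStats(b)
for i in range(1,n):
    if st[i,4]>60: print(st[i],ce[i]+[u-40,v-40],onz(C,*(ce[i]+[u-40,v-40]),112))
E
python3 to.py 412.4,323.3,104,-25
```

```text
[411.9 327.5 228.7] [-89.6  -2.2 -24.6] [-24.9   6.6 -21.3  98.3   4.5  74.5  18.2] [ 0.8  0.6 -0.1] 43.673052841165315
162.6950938788835 160.6140669276665
[247.3 185.7] [262.  300.6]
[ 29  28  22  25 427] [246.1 185.2] [411.4 322.4 112. ]
[ 0 72 10  8 65] [211.2 221.2] [432.9 269.5 112. ]
412.4,323.3,104,-25 [ -2.7 124.9  -4.6] 0.4
```

Request:
{"name": "apply_moves", "arguments": {
  "increments": [
    {"grip": 0,"offset": [-0.001,0.05,-0.004],"spin": 0},
    {"grip": 0,"offset": [-0.003,0.1,-0.005],"spin": 0},
    {"grip": -0.05,"offset": [-0.003,0.12,-0.005],"spin": 0},
    {"grip": -0.15,"offset": [-0.003,0.125,-0.005],"spin": 0},
    {"grip": -0.15,"offset": [-0.003,0.125,-0.005],"spin": 0}
  ]
}}

```text
time: 33.67
eef_pos: [412.5, 323.0, 104.5]
tool_rot: [-89.5, -2.2, -24.7]
ft_force: [0.6, 0.9, 0.3]
finger_gap: 37.5
```

```bash
cat > arc.py <<'E'
import sys
from to import *
lo,hi,st=map(float,sys.argv[1:4]); o=readout.get_obs(); print(o['eef_pos'].round(1),o['tool_rot'].round(1),o['ft_force'].round(1),o['finger_gap'],o['joints'][6].round(1))
for a in np.arange(lo,hi+.1,st):
    r=np.radians(a); print(a,to(565.4+161.5*np.cos(r),273.5+161.5*np.sin(r),104.5)[0])
E
python3 arc.py 162 222 6
```

```text
[412.5 323.  104.5] [-89.5  -2.2 -24.7] [0.6 0.9 0.3] 37.53569568464364 15.8
162.0 [-0.8  0.   0.1]
168.0 [  2.1  -0.  -16.6]
174.0 [  6.6   0.  -32.9]
180.0 [ 12.9   0.1 -48.6]
186.0 [ 20.7   0.3 -63.6]
192.0 [ 30.1   0.6 -77.6]
198.0 [ 40.8   0.9 -90.6]
204.0 [  52.9    1.3 -102.5]
210.0 [  66.2    1.7 -113. ]
216.0 [  80.4    2.2 -122. ]
222.0 [  95.6    2.7 -129.5]
```

Request:
{"name": "apply_moves", "arguments": {
  "increments": [
    {"grip": -0.15,"offset": [0.002,0,-0.0165],"spin": -5.5},
    {"grip": -0.15,"offset": [0.0065,0,-0.033],"spin": -11},
    {"grip": -0.15,"offset": [0.013,0,-0.0485],"spin": -16.5},
    {"grip": -0.15,"offset": [0.0205,0,-0.0635],"spin": -22},
    {"grip": -0.15,"offset": [0.03,0.0005,-0.0775],"spin": -27.5},
    {"grip": -0.15,"offset": [0.041,0.001,-0.0905],"spin": -33},
    {"grip": -0.15,"offset": [0.053,0.0015,-0.1025],"spin": -38.5},
    {"grip": -0.15,"offset": [0.066,0.0015,-0.113],"spin": -44},
    {"grip": -0.15,"offset": [0.0805,0.002,-0.122],"spin": -49.5},
    {"grip": -0.15,"offset": [0.0805,0.002,-0.122],"spin": -49.5}
  ]
}}

```text
time: 34.92
eef_pos: [436.0, 178.0, 105.9]
tool_rot: [-91.4, -1.9, 24.7]
ft_force: [0.5, -0.1, -0.5]
finger_gap: 37.2
```

```bash
python3 arc.py 216 268 4; python3 a.py
```

```text
[436.  178.  105.9] [-91.4  -1.9  24.7] [ 0.5 -0.1 -0.5] 37.179166089033345 83.2
216.0 [-0.9  1.4  1.1]
220.0 [ 1.7  1.7 -9.9]
224.0 [  5.    2.1 -20.6]
228.0 [  9.1   2.5 -31.1]
232.0 [ 13.9   2.9 -41.3]
236.0 [ 19.4   3.3 -51.1]
240.0 [ 25.6   3.7 -60.5]
244.0 [ 32.4   4.2 -69.5]
248.0 [ 39.9   4.6 -78. ]
252.0 [ 47.9   5.1 -85.9]
256.0 [ 56.4   5.6 -93.2]
260.0 [  65.5    6.  -100. ]
264.0 [  74.9    6.5 -106. ]
268.0 [  84.8    6.9 -111.4]
[436.  178.  105.9] [-91.4  -1.9  24.7] [-11.    5.4 -18.6 115.2   3.8  58.   83.2] [ 0.5 -0.1 -0.5] 37.179166089033345
160.85888604808056 -143.5642018393454
```

Request:
{"name": "apply_moves", "arguments": {
  "increments": [
    {"grip": -0.15,"offset": [0.0035,0.002,-0.015],"spin": -5},
    {"grip": -0.15,"offset": [0.009,0.0025,-0.031],"spin": -11},
    {"grip": -0.15,"offset": [0.0165,0.003,-0.0465],"spin": -16},
    {"grip": -0.15,"offset": [0.0255,0.0035,-0.0605],"spin": -22},
    {"grip": -0.15,"offset": [0.036,0.0045,-0.074],"spin": -27},
    {"grip": -0.15,"offset": [0.048,0.005,-0.086],"spin": -31},
    {"grip": -0.15,"offset": [0.0565,0.0055,-0.0932],"spin": -34},
    {"grip": -0.15,"offset": [0.0655,0.006,-0.1],"spin": -36},
    {"grip": -0.15,"offset": [0.073,0.006,-0.105],"spin": -36},
    {"grip": -0.15,"offset": [0.073,0.006,-0.105],"spin": -36}
  ]
}}

```text
time: 36.17
eef_pos: [546.8, 113.5, 105.2]
tool_rot: [-92.3, -0.8, 60.6]
ft_force: [0.6, -0.0, 0.6]
finger_gap: 37.0
```

```bash
python3 arc.py 262 270 2; python3 a.py
```

```text
[546.8 113.5 105.2] [-92.3  -0.8  60.6] [ 0.6 -0.   0.6] 37.04641593211533 129.0
262.0 [-1.8  0.6  3.5]
264.0 [ 0.3  0.8 -1.8]
266.0 [ 2.7  1.  -6.9]
268.0 [  5.2   1.3 -11.9]
270.0 [  7.9   1.5 -16.9]
[546.8 113.5 105.2] [-92.3  -0.8  60.6] [ -3.2  15.6 -15.9 103.3   6.3  59.7 129. ] [ 0.6 -0.   0.6] 37.04641593211533
161.11937429307605 -96.63235989142537
```

Request:
{"name": "apply_moves", "arguments": {
  "increments": [
    {"grip": -0.15,"offset": [0.001,0.0005,-0.003],"spin": 0},
    {"grip": -0.15,"offset": [0.0025,0.001,-0.006],"spin": 0},
    {"grip": -0.15,"offset": [0.003,0.001,-0.007],"spin": 0},
    {"grip": -0.15,"offset": [0.003,0.001,-0.007],"spin": 0}
  ]
}}

```text
time: 36.67
eef_pos: [551.5, 113.9, 104.1]
tool_rot: [-92.0, -0.6, 60.7]
ft_force: [-14.3, 1.6, 7.3]
finger_gap: 37.0
```

```bash
python3 a.py
```

```text
[551.5 113.9 104.1] [-92.   -0.6  60.7] [ -3.2  16.4 -15.9 102.4   6.3  60.2 129.2] [-14.3   1.6   7.3] 37.03548352184827
160.20335381315607 -94.97425961296481
```

Request:
{"name": "apply_moves", "arguments": {
  "increments": [
    {"grip": -0.15,"offset": [0.0015,0,-0.003],"spin": 0},
    {"grip": -0.15,"offset": [0.0015,0,-0.003],"spin": 0}
  ]
}}

```text
time: 36.92
eef_pos: [551.9, 114.8, 103.6]
tool_rot: [-91.7, -0.4, 60.7]
ft_force: [-13.2, 1.3, 6.8]
finger_gap: 37.0
```

Request:
{"name": "apply_moves", "arguments": {
  "increments": [
    {"grip": -0.1,"offset": [-0.001,0,0.002],"spin": 0},
    {"grip": 0,"offset": [-0.0025,0,0.004],"spin": 0},
    {"grip": 0,"offset": [-0.0025,-0.04,0.004],"spin": 0},
    {"grip": 0,"offset": [-0.0025,-0.1,0.004],"spin": 5},
    {"grip": 0,"offset": [-0.03,-0.16,0.004],"spin": 15},
    {"grip": 0,"offset": [-0.06,-0.2,0.02],"spin": 25},
    {"grip": 0,"offset": [-0.08,-0.23,0.04],"spin": 35},
    {"grip": 0,"offset": [-0.08,-0.23,0.04],"spin": 45},
    {"grip": 0,"offset": [-0.08,-0.23,0.04],"spin": 50},
    {"grip": 0,"offset": [-0.08,-0.23,0.04],"spin": 50}
  ]
}}

```text
time: 38.17
eef_pos: [471.3, 66.2, 331.9]
tool_rot: [-90.8, -1.6, 10.7]
ft_force: [-0.3, -0.3, -0.4]
finger_gap: 43.9
```

```bash
python3 a.py
python3 - <<'E'
from caps import *
im,C=snap('wrist','w21'); s,S=snap('scene','s21'); s2,D=snap('side','d21')
print(proj(C,box((508.7,165.7),np.radians(4.5))(30,-55,112)))
cv2.imwrite('pics/z21.png',np.hstack([im,cv2.resize(s[100:300,160:400],(288,240)).copy() if 0 else cv2.copyMakeBorder(cv2.resize(s[130:280,170:400],(288,188)),0,196,0,0,0)]))
E
```

```text
[471.3  66.2 331.9] [-90.8  -1.6  10.7] [ -0.6  -2.7 -13.   95.3   0.2  85.7  87.2] [-0.3 -0.3 -0.4] 43.86456293830358
227.67649863302398 -114.4216750971365
[275.  217.3]
```

View pics/z21.png

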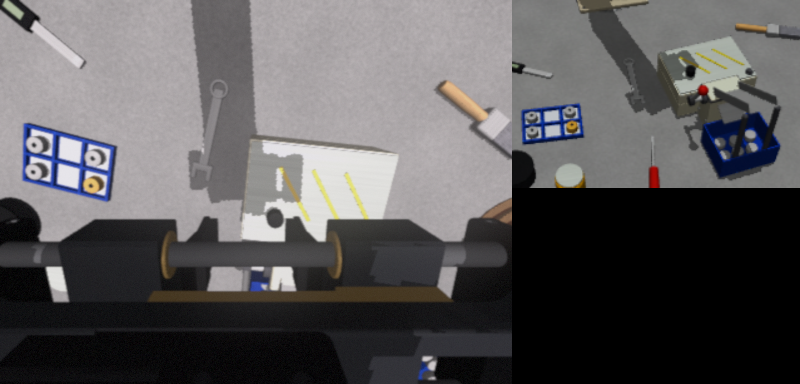

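Run:
```python
from plant import manip,readout
print(manip.close_job(), readout.get_obs()['time'])
```

```text
the job is handed in; nothing more can be done
the job is handed in; nothing more can be done
```

The job is done and handed in; my last clock reading before hand-in was 38.2 s of the 210 s allowed.

- **Lever:** I pushed it to the box-side stop, where it resisted with about 61 N. I then pushed it over to the bin-side stop (about 40 N) and left it there. In the last scene picture the red knob sits within a pixel of where the bin-side stop should put it.
- **Cover opened:** it was already about 0.1 rad open at the start. I swivelled it to its open stop, where it pushed back with about 20 N.
- **Caps:** there were three in the box. One each went into pockets 1, 2 and 5, and the last pictures show them lying flat. The brass master was not touched.
- **Tray knocked:** it was shifted by about 28 mm (roughly 7 mm in x, 27 mm in y) between the first and second cap. I saw this in the wrist picture and re-measured before placing the other two caps. The first cap stayed in its pocket.
- **Cover closed:** I swivelled it back until it stopped at about 14 N. The knob then sat within a pixel of its shut position. A further 3 mm push did not raise the force, so the shut check rests on the knob's position and that stop.

**Checks that disagreed:**
- My first box position was out by about 5° in yaw and 10 mm in x, because it assumed the cover was fully shut. I corrected it before the second lever stroke, from the box edge and the lever axle.
- The scene camera placed the tray about 5 mm off from the wrist camera. I put most of that down to the pocket walls hiding part of the floors, and used the wrist values.

I saw no sign of the grip slackening, and nothing else on the bench looked disturbed in the last pictures.

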